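Size-check the seeded bar loaves on the step gauge

ROBOT

A 6-joint arm with a two-finger parallel gripper is mounted at the origin on the work surface. World frame = base frame: x ahead of the robot, y to its left, z up, the work surface at z = 0. Lengths are in m, angles in rad, forces in N, time in s.
With the tool pointing down it reaches from about 0.35 to 0.925 m from the base axis. Payload 6.4 kg.
Tool frame: the origin (TCP) lies on the centre line of the jaws, within the pads' length; the fingertips stand 19 mm ahead of it and the grasp point (between the pads) is the TCP (ctrl.finger_overhang is the distance from the TCP to the fingertips, in m); y points along the fingers, z is the direction in which the jaws open and shut, and the axes are right-handed (so a half turn about y gives the same grasp; the last joint's range is limited). The gripper opens to 94 mm and grips with 3 to 60 N. Pads are 16 mm wide; open, the fingers measure 119 mm over their backs; the gripper's body (75 mm by 177 mm) begins 78 mm behind the grasp point.
Start: joints at [1.023, 0.245, 1.558, -0, 1.339, -0.174], TCP at [0.237, 0.605, 0.224] pointing down, gripper open.
Joint ranges: [-3.13, 3.13], [-1.02, 2.26], [0.13, 2.54], [-0.95, 4.09], [0.21, 2.88], [-2.74, 2.74]. Speed limits (rad/s): [2.57, 2.57, 3.14, 3.14, 3.14, 3.14].

INTERFACE

Orientations are given as a rotation vector (axis times angle).
In Python, from rig import ctrl gives the robot as it stands.
- The arm moves only by the shell command python3 -m inch 'ROWS' [FORCE]. ROWS is JSON, a list of rows, each a list of 5 numbers: the opening, from 0 (shut) to 1 (fully open), then the shift along the tool's x, y, z in cm, then the turn about the tool's y in rad. A call has 1 to 12 rows; each row shifts and turns the commanded pose from where the row before left it, along the tool's axes as they then stand; what a row does not reach is not made up. A row lasts 1/12 s, in which the tool goes at most 41.7 mm and 7.16 degrees, less where a joint would pass 70% of its speed; a pose out of reach is approached as far as the arm can. A call with a gripper value outside its range is refused whole. The fingers move at their own pace and stop on an object; FORCE is the grip in N (left out, the last holds). Time passes only in rows, so rows that do not move let the fingers close. It gives the time, the measured TCP pose, the force and the opening at its end, in the units of the state.
- ctrl.sense(): the state, without advancing time (a new reading comes with each control period).
- ctrl.snapshot(name): name is "scene" or "top"; returns a dict with "pixels" (400x640x3 uint8, red, green, blue), "vertical_fov" (degrees; the focal length in pixels is half the picture's height over the tangent of half this angle, whatever the lens; pixels are square), "cx", "cy" (the principal point, pixels), "origin" and "rotation" of the camera in the world. Camera axes: x right, y down, z forward; pixel columns grow to the right and rows downward; lengths in m; the calibration is good to about 2 mm. A picture is of the moment at which its call begins. There is no depth.
- ctrl.sign_off(): hands the job in, once; it reports no verdict.
The state is a dict: "t": time; "joint_positions": joint angles; "joint_velocities": joint speeds; "joint_torque": joint torques, N m; "tool_pos": TCP position; "tcp_rot": TCP orientation; "contact_force": force on the tool from outside, world axes, zero at the start; "torque": the same for the moment, N m; "width": finger opening in m.
Only numpy, scipy, OpenCV 4.12 (cv2) and the standard library are available. Lean on these libraries where they do the work, as an engineer would, in place of code of your own. Each camera call takes 0.05 s, during which the arm holds its last target.

TASK

Check the three seeded bar loaves for size, one after the other: first the poppy-seed, then the sesame, then the pumpkin-seed one. Lower each bar level and lengthwise into the step gauge, without dropping or forcing it, until something stops it; then lay it flat in a tray before trying the next: a bar that goes in between the green jaws but is stopped by the red ones is right and belongs in the black sale tray, while one that will not enter the green jaws, or that sinks between the red ones to the base, goes into the blue return tray. Handle the crusts gently and do not disturb the other things on the counter.

Things in the scene. Friction and masses are not known exactly. Their poses are not given: they have to be found in the camera images.
- gauge: rigid step gauge fixed to the counter: aluminium base 150 (x) by 124 mm (y), 10 mm thick, with two pairs of upright jaws 70 mm high, each 18 mm long in x, centred 49 mm either side of the middle (80 mm free between the pairs for fingers). The slot between jaws runs along x over the origin, open at ends and top. Origin: centre of the base's underside, on the counter; z up
- gauge_go (a point): point in the middle of the slot level with the tops of the green jaws, 70 mm above the counter. From here down to 40 mm the gap (along y) is 57 mm: the go width. A bar too wide rests on top with its underside at this height. Every bar is at least 5 mm wider or narrower than either gap. Axes as the gauge
- gauge_nogo (a point): point in the middle of the slot level with the tops of the red jaws, 40 mm above the counter. From here down to the base (10 mm above the counter) the gap is 47 mm: the no-go width. A right bar rests here with its underside at this height; a thin one goes on down to the base. Axes as the gauge
- poppy_bar: crusty rigid bar loaf with black poppy seeds on top: a straight block 130 mm long (x), 46 mm high (z), 40 to 64 mm wide (y; only the gauge decides), about 0.2 kg. Origin: centre of its underside; z up. Starts flat on the cooling board, underside 12 mm above the counter. The crust cracks if pinched with over 70 N or knocked, or let fall 20 mm or more: grip with 20 to 50 N, let it meet things at 0.1 m/s or slower
- sesame_bar: crusty rigid bar loaf with cream-white sesame seeds on top: a straight block 130 mm long (x), 46 mm high (z), 40 to 64 mm wide (y; only the gauge decides), about 0.2 kg. Origin: centre of its underside; z up. Starts flat on the cooling board, underside 12 mm above the counter. The crust cracks if pinched with over 70 N or knocked, or let fall 20 mm or more: grip with 20 to 50 N, let it meet things at 0.1 m/s or slower
- pumpkin_bar: crusty rigid bar loaf with green pumpkin seeds on top: a straight block 130 mm long (x), 46 mm high (z), 40 to 64 mm wide (y; only the gauge decides), about 0.2 kg. Origin: centre of its underside; z up. Starts flat on the cooling board, underside 12 mm above the counter. The crust cracks if pinched with over 70 N or knocked, or let fall 20 mm or more: grip with 20 to 50 N, let it meet things at 0.1 m/s or slower
- sale_tray: black slate sale tray: 190 mm (x) by 230 mm (y), flat floor 6 mm above the counter, rim 6 mm wide and 12 mm high all round. Fixed. Origin: centre of its underside, on the counter; z up. Two bars fit side by side, long sides along the tray's x, 55 mm either side of its centre line
- return_tray: blue return tray: 190 mm (x) by 230 mm (y), flat floor 6 mm above the counter, rim 6 mm wide and 12 mm high all round. Fixed. Origin: centre of its underside, on the counter; z up. Two bars fit side by side, long sides along the tray's x, 55 mm either side of its centre line
- honey_jar: amber honey jar, 60 mm across, 90 mm tall; bystander, leave alone. Origin: centre of its underside
- mug: white mug, 72 mm across, 85 mm tall; bystander, leave alone. Origin: centre of its underside
- syrup_bottle: green glass bottle, 62 mm across, 190 mm tall; bystander, leave alone. Origin: centre of its underside
- pastry_brush: pastry brush, 190 mm long, lying on the counter; bystander, leave alone
- bun: dark round bun, 80 mm across, 45 mm high; bystander, leave alone. Origin: centre of its underside

How it is judged:
On the way, in this order (a step that is already met when the one before it is completed fails the run):
1. the poppy-seed bar has been lowered into the gauge until its stop: level, touching the gauge there (z of poppy_bar in the frame of gauge between 0.035 and 0.046 m and horizontal distance between poppy_bar and gauge below 0.015 m and angle between the x axis of poppy_bar and the x axis of gauge, either way round below 0.1 rad and angle between poppy_bar's own z axis and vertical below 0.1 rad and contact force between poppy_bar and gauge above 0.2 N).
2. the poppy-seed bar lies flat in the tray that the gauge's verdict calls for, let go (x of poppy_bar in the frame of sale_tray between -0.075 and 0.075 m and y of poppy_bar in the frame of sale_tray between -0.095 and 0.095 m and z of poppy_bar in the frame of sale_tray between 0.002 and 0.01 m and angle between poppy_bar's own z axis and vertical below 0.08 rad and linear speed of poppy_bar below 0.02 m/s and angular speed of poppy_bar below 0.2 rad/s and contact force between poppy_bar and the fingers below 0.1 N), for 0.1 s.
3. then the sesame bar likewise has been lowered onto its stop in or on the gauge (z of sesame_bar in the frame of gauge between 0.065 and 0.076 m and horizontal distance between sesame_bar and gauge below 0.015 m and angle between the x axis of sesame_bar and the x axis of gauge, either way round below 0.1 rad and angle between sesame_bar's own z axis and vertical below 0.1 rad and contact force between sesame_bar and gauge above 0.2 N).
4. the sesame bar lies flat in the tray that the gauge's verdict calls for, let go (x of sesame_bar in the frame of return_tray between -0.075 and 0.075 m and y of sesame_bar in the frame of return_tray between -0.095 and 0.095 m and z of sesame_bar in the frame of return_tray between 0.002 and 0.01 m and angle between sesame_bar's own z axis and vertical below 0.08 rad and linear speed of sesame_bar below 0.02 m/s and angular speed of sesame_bar below 0.2 rad/s and contact force between sesame_bar and the fingers below 0.1 N), for 0.1 s.
5. then the pumpkin-seed bar likewise has been lowered onto its stop in the gauge (z of pumpkin_bar in the frame of gauge between 0.005 and 0.016 m and horizontal distance between pumpkin_bar and gauge below 0.015 m and angle between the x axis of pumpkin_bar and the x axis of gauge, either way round below 0.1 rad and angle between pumpkin_bar's own z axis and vertical below 0.1 rad and contact force between pumpkin_bar and gauge above 0.2 N).
At the end, for the whole second after the job is handed in: Every bar that the gauge passes as right (goes in between the green jaws, stops on the red) lies flat and still on the floor of the black sale tray, and every other bar flat and still on the floor of the blue return tray: whole bar inside the rim, right way up, none on another or on the rim (x of poppy_bar in the frame of sale_tray between -0.075 and 0.075 m and y of poppy_bar in the frame of sale_tray between -0.095 and 0.095 m and z of poppy_bar in the frame of sale_tray between 0.002 and 0.01 m and angle between each of poppy_bar, sesame_bar, pumpkin_bar's own z axis and vertical below 0.08 rad and linear speed of each of poppy_bar, sesame_bar, pumpkin_bar below 0.02 m/s and angular speed of each of poppy_bar, sesame_bar, pumpkin_bar below 0.2 rad/s and x of sesame_bar in the frame of return_tray between -0.075 and 0.075 m and y of sesame_bar in the frame of return_tray between -0.095 and 0.095 m and z of sesame_bar in the frame of return_tray between 0.002 and 0.01 m and x of pumpkin_bar in the frame of return_tray between -0.075 and 0.075 m and y of pumpkin_bar in the frame of return_tray between -0.095 and 0.095 m and z of pumpkin_bar in the frame of return_tray between 0.002 and 0.01 m); the robot touches nothing.
It fails at once if a bar was squeezed by the fingers with more than 140 N in all (70 N each) (contact force between any of poppy_bar, sesame_bar, pumpkin_bar and the fingers above 140 N).
It fails at once if a bar was forced or knocked against the gauge or a tray (contact over 150 N) (contact force between any of poppy_bar, sesame_bar, pumpkin_bar and gauge above 150 N or contact force between any of poppy_bar, sesame_bar, pumpkin_bar and sale_tray above 150 N or contact force between any of poppy_bar, sesame_bar, pumpkin_bar and return_tray above 150 N).
It fails at once if a bar was let fall (loose from the fingers and faster than 0.7 m/s, a drop of some 25 mm) ((contact force between poppy_bar and the fingers below 0.05 N and linear speed of poppy_bar above 0.7 m/s) or (contact force between sesame_bar and the fingers below 0.05 N and linear speed of sesame_bar above 0.7 m/s) or (contact force between pumpkin_bar and the fingers below 0.05 N and linear speed of pumpkin_bar above 0.7 m/s)).
It fails at once if another thing on the counter was shifted by more than 25 mm (distance of any of honey_jar, mug, syrup_bottle, pastry_brush, bun from where it was at the start of the episode above 0.025 m).
It also fails if it takes over 72 s, if anything falls off the work surface, if the arm or the gripper's body presses on something with over 40 N, if the wrist force passes 120 N, or if a joint passes its speed limit or range.

## Working session

There is one attempt and no reset: what is moved stays moved. The work goes in short steps, Python scripts to look and compute and a shell command to move; the robot and the scene stay as the last step left them, time stands still between calls to the robot, and variables do not carry over. Pictures are saved under pics/ and viewed, and the job is handed in when it is done.

```bash
ls; mkdir -p pics; python3 - <<'E'
from rig import ctrl
import cv2
print(ctrl.sense(), ctrl.finger_overhang)
for n in ("scene","top"):
    s=ctrl.snapshot(n)
    cv2.imwrite(f"pics/{n}0.png",s["pixels"][:,:,::-1])
    print(n,{k:v for k,v in s.items() if k!="pixels"})
E
```

```text
pics
{'t': 0.0, 'joint_positions': array([ 1.02291174e+00,  2.45801580e-01,  1.55897926e+00, -2.83239942e-05,
        1.33868379e+00, -1.74077099e-01]), 'joint_velocities': array([ 1.55416623e-04, -4.03832326e-04,  2.32345947e-04,  8.44070152e-04,
        4.21651898e-05,  1.20284068e-04]), 'joint_torque': array([-9.68551503e-04, -4.15826869e+01, -3.14598691e+01,  6.84297318e-02,
        3.32016021e-02, -1.29428508e-04]), 'tool_pos': array([0.23705165, 0.60464065, 0.223372  ]), 'tcp_rot': array([-1.55259301,  0.29384576, -0.29284268]), 'contact_force': array([-0.71967967,  0.04101453,  1.3567509 ]), 'torque': array([-0.00958438,  0.00732685, -0.00505548]), 'width': 0.0938717659707457} 0.019
scene {'vertical_fov': 47.19491516143126, 'cx': 322.50760929277465, 'cy': 204.71932556056046, 'origin': array([1.28987987, 0.41368223, 0.88144395]), 'rotation': array([-1.29285387, -2.25135548,  0.91223997])}
top {'vertical_fov': 57.8488810171936, 'cx': 320.99980472155335, 'cy': 196.73097808278223, 'origin': array([0.5354309 , 0.01700368, 0.99498124]), 'rotation': array([-2.18881367,  2.23065088, -0.08681185])}
```

View pics/scene0.png

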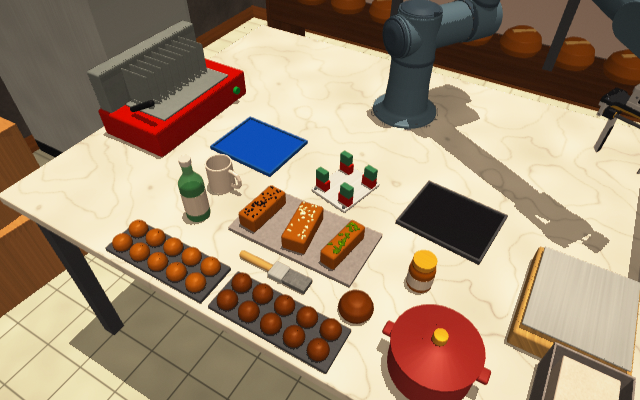

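View pics/top0.png

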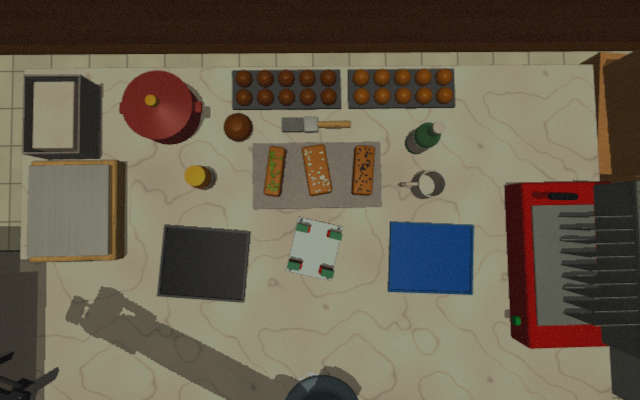

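The two pictures show the pumpkin bar at about (275,171), sesame at (317,170) and poppy at (363,170) in "top". The gauge is at (314,248), the black tray at (204,263) and the blue tray at (431,258). Next I enlarge the crops.

```bash
cat > h.py <<'E'
import numpy as np, cv2
from scipy.spatial.transform import Rotation as R
from rig import ctrl
def cam(s):
    f=200/np.tan(np.radians(s["vertical_fov"])/2)
    K=np.array([[f,0,s["cx"]],[0,f,s["cy"]],[0,0,1]]); M=R.from_rotvec(s["rotation"]).as_matrix()
    return K,M,np.array(s["origin"])
def px2w(s,uv,z):
    K,M,o=cam(s); uv=np.atleast_2d(uv).astype(float)
    d=np.c_[uv,np.ones(len(uv))]@np.linalg.inv(K).T@M.T
    return o+d*((z-o[2])/d[:,2])[:,None]
def w2px(s,p):
    K,M,o=cam(s); q=(np.atleast_2d(p)-o)@M@K.T
    return q[:,:2]/q[:,2:]
def box(c,yaw,l,w,z):
    a=np.array([[1,1],[-1,1],[-1,-1],[1,-1]])*[l/2,w/2]
    r=np.array([[np.cos(yaw),-np.sin(yaw)],[np.sin(yaw),np.cos(yaw)]])
    return np.c_[a@r.T+c,np.full(4,z)]
E
python3 - <<'E'
from h import *
s=ctrl.snapshot("top");p=s["pixels"][:,:,::-1].copy()
np.save("top0.npy",p)
import pickle;pickle.dump(s,open("top0.pkl","wb"))
cv2.imwrite("pics/c1.png",cv2.resize(p[130:220,245:390],None,fx=5.5,fy=5.5,interpolation=cv2.INTER_CUBIC))
cv2.imwrite("pics/c2.png",cv2.resize(p[210:290,280:350],None,fx=7,fy=7,interpolation=cv2.INTER_CUBIC))
pickle.dump(ctrl.snapshot("scene"),open("scene0.pkl","wb"))
E
```

```text
(no output)
```

View pics/c1.png

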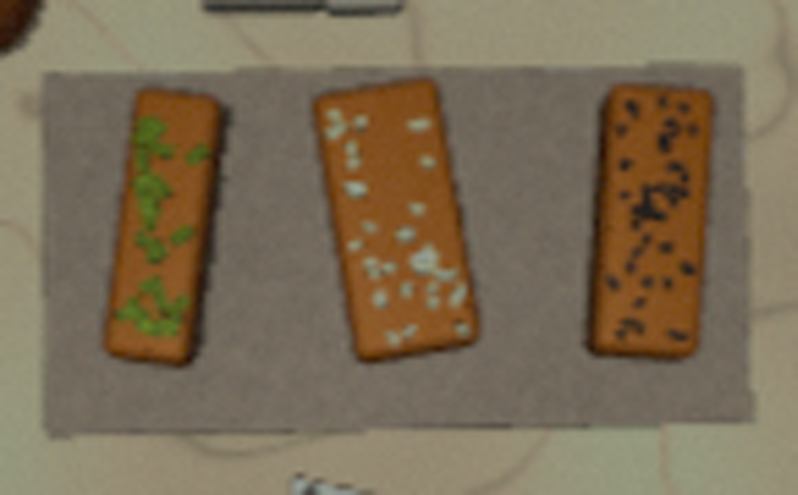

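View pics/c2.png

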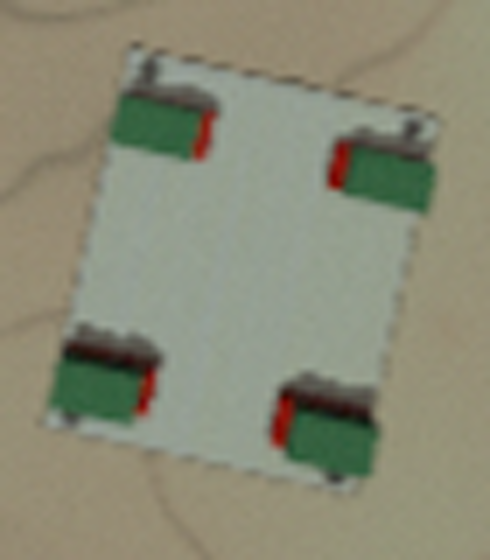

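Pumpkin is clearly the narrowest bar, sesame the widest and poppy in between. The gauge slot is tilted about 13° in the picture. Now I compute poses from the corners.

```bash
cat > meas.py <<'E'
from h import *
import pickle
s=pickle.load(open("top0.pkl","rb")); s2=pickle.load(open("scene0.pkl","rb"))
def fit(uv,z,name):
    p=px2w(s,uv,z)[:,:2]; c=p.mean(0)
    # corners order: far-left, far-right, near-right, near-left
    fwd=(p[0]+p[1]-p[2]-p[3])/2; side=(p[0]+p[3]-p[1]-p[2])/2
    print(name,c.round(4),"yaw",round(np.arctan2(fwd[1],fwd[0]),3),round(np.arctan2(-side[0],side[1]),3),"L",np.linalg.norm(fwd).round(4),"W",np.linalg.norm(side).round(4))
    return c,np.arctan2(fwd[1],fwd[0]),np.linalg.norm(side)
def c1(a): return (np.array(a)+.5)/5.5-.5+[245,130]
def c2(a): return (np.array(a)+.5)/7-.5+[280,210]
B={}
B["pump"]=fit(c1([(137,90),(221,98),(190,363),(106,352)]),.058,"pump")
B["ses"]=fit(c1([(314,97),(434,80),(478,342),(360,360)]),.058,"ses")
B["pop"]=fit(c1([(611,86),(713,93),(697,356),(598,347)]),.058,"pop")
B["gbase"]=fit(c2([(135,45),(440,117),(355,490),(45,422)]),.010,"gbase")
# green tops outer corners
B["gtop"]=fit(c2([(120,93),(438,167),(370,477),(51,408)]),.070,"gtop")
p=s["pixels"].astype(int)
h=cv2.cvtColor(s["pixels"],cv2.COLOR_RGB2HSV)
blue=((h[...,0]>100)&(h[...,0]<125)&(h[...,1]>150)).astype(np.uint8)
blk=np.zeros_like(blue); sub=(s["pixels"].max(2)<75); blk[215:310,150:260]=sub[215:310,150:260]
for m,n in((blue,"ret"),(blk,"sale")):
    c=max(cv2.findContours(m,0,1)[0],key=cv2.contourArea)
    r=cv2.boxPoints(cv2.minAreaRect(c)); q=r[np.argsort(r[:,1])]
    a=sorted(q[:2].tolist());b=sorted(q[2:].tolist())
    print(n,cv2.contourArea(c)); B[n]=fit([a[0],a[1],b[1],b[0]],.012,n)
def mask(a,k):return [int(v) for v in a]
for S,nm in((s,"top"),(s2,"scene")):
    I=cv2.resize(S["pixels"][:,:,::-1],None,fx=4,fy=4,interpolation=cv2.INTER_CUBIC)
    def dr(c,y,l,w,z,col):
        q=(w2px(S,box(c,y,l,w,z))+.5)*4-.5
        cv2.polylines(I,[np.round(q).astype(int)],True,col,1)
    for k in("pump","ses","pop"): dr(B[k][0],B[k][1],.13,B[k][2],.058,(255,0,255)); dr(B[k][0],B[k][1],.13,B[k][2],.012,(255,255,0))
    dr(B["gbase"][0],B["gbase"][1],.15,.124,.01,(255,0,255)); dr(B["gbase"][0],B["gbase"][1],.116,.057,.07,(255,255,0))
    for k in("ret","sale"): dr(B[k][0],B[k][1],.19,.23,.012,(0,255,255))
    if nm=="top": cv2.imwrite("pics/ov_top.png",cv2.resize(I[540:1240,600:1920],(792,420)))
    else: cv2.imwrite("pics/ov_scene.png",cv2.resize(I[440:1160,800:2080],(800,450)))
E
python3 meas.py
```

```text
pump [0.6523 0.1095] yaw -0.129 -0.13 L 0.1257 W 0.0397
ses [ 6.533e-01 -3.000e-04] yaw 0.15 0.131 L 0.1266 W 0.0569
pop [ 0.651 -0.123] yaw -0.081 -0.096 L 0.1253 W 0.048
gbase [0.4465 0.0089] yaw -0.249 -0.245 L 0.1479 W 0.1219
gtop [0.4454 0.0092] yaw -0.236 -0.242 L 0.1153 W 0.1185
ret 5570.5
ret [ 0.413  -0.3067] yaw -0.069 -0.056 L 0.1868 W 0.2287
sale 5971.5
sale [0.4129 0.3052] yaw -0.08 -0.1 L 0.1882 W 0.2317
```

View pics/ov_top.png

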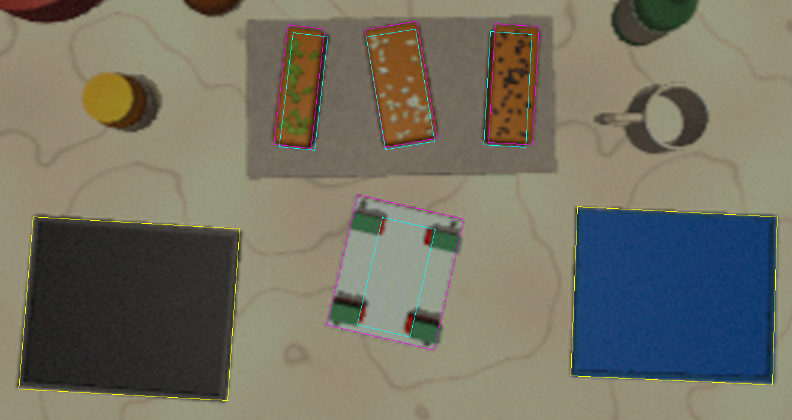

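View pics/ov_scene.png

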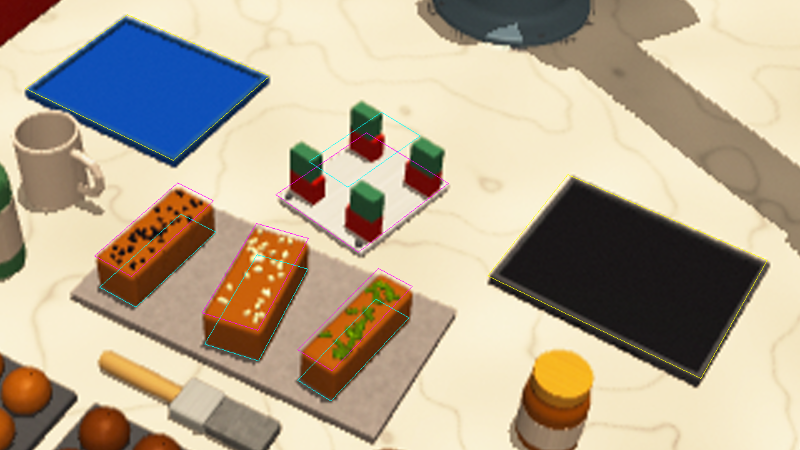

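```bash
cat > go.py <<'E'
# usage: python3 go.py x y z yaw : deltas in tool axes (cm, rad) from the measured pose; yaw = direction of bar's x axis
import sys
from h import *
def plan(x,y,z,yaw):
    st=ctrl.sense(); M=R.from_rotvec(st["tcp_rot"]).as_matrix(); p=st["tool_pos"]
    cur=np.arctan2(-M[0,2],M[1,2])  # tool z along world y at yaw 0
    d=(yaw-cur+np.pi/2)%np.pi-np.pi/2
    turn=-d if M[2,1]<0 else d   # about tool y (down)
    v=np.array([x,y,z])-p
    M2=M@R.from_rotvec([0,turn,0]).as_matrix()
    print("t %.2f"%st["t"],"pos",p.round(4),"yaw",round(float(cur),3),"w",round(st["width"],4),"F",st["contact_force"].round(1),"tilt y",M[:,1].round(3))
    print("turn",round(float(turn),3),"shift before turn",(v@M*100).round(2),"after turn",(v@M2*100).round(2))
if __name__=="__main__": plan(*map(float,sys.argv[1:5]))
E
python3 go.py .651 -.123 .20 -.088
python3 - <<'E'
from h import *
import pickle
s=pickle.load(open("top0.pkl","rb")); s2=pickle.load(open("scene0.pkl","rb"))
print(ctrl.sense()["tcp_rot"], R.from_rotvec(ctrl.sense()["tcp_rot"]).as_matrix().round(3))
print("bottle base scene",px2w(s2,[(197,212)],0), "top, cap z.19",px2w(s,[(437,127)],.19),"cap scene",px2w(s2,[(186,160)],.19))
print("mug",px2w(s,[(432,183)],.085),"jar",px2w(s,[(194,176)],.09),"brush",px2w(s,[(282,124),(350,124)],.01),"bun",px2w(s,[(238,127)],.03))
E
```

```text
t 0.20 pos [0.2372 0.6048 0.2238] yaw -0.374 w 0.0939 F [ 0.  -0.  -0.1] tilt y [-0.001 -0.001 -1.   ]
turn -0.286 shift before turn [ 65.1    2.43 -52.64] after turn [ 47.62   2.43 -68.86]
[-1.55195316  0.29365911 -0.29298713] [[ 0.931 -0.001  0.365]
 [-0.365 -0.001  0.931]
 [-0.    -1.    -0.001]]
bottle base scene [[ 0.72791638 -0.2830698   0.        ]] top, cap z.19 [[ 0.72920675 -0.27287801  0.19      ]] cap scene [[ 0.73356275 -0.26597257  0.19      ]]
mug [[ 0.61059624 -0.29266805  0.085     ]] jar [[0.63789048 0.30567789 0.09      ]] brush [[ 0.78634293  0.09159042  0.01      ]
 [ 0.78399871 -0.09558768  0.01      ]] bun [[0.77459116 0.2077639  0.03      ]]
```

```bash
python3 -m inch '[[1,1,0,-1.6,-0.1],[1,1,0,-1.6,-0.1],[1,1.5,0,-2,-0.086],[1,2.2,0,-3.1,0],[1,2.2,0,-3.1,0],[1,2.2,0,-3.1,0],[1,2.2,0,-3.1,0],[1,2.2,0,-3.1,0],[1,2.2,0,-3.1,0],[1,2.2,0,-3.1,0],[1,2.2,0,-3.1,0],[1,2.2,0,-3.1,0]]' 30; python3 go.py .651 -.123 .20 -.088
```

```text
t: 1.2
tool_pos: [0.4307, 0.2492, 0.2245]
tcp_rot: [-1.57, 0.069, -0.069]
contact_force: [0.7, 0.6, 0.1]
width: 0.0942
t 1.20 pos [0.4307 0.2492 0.2245] yaw -0.088 w 0.0942 F [0.7 0.6 0.1] tilt y [ 0.  0. -1.]
turn 0.0 shift before turn [ 25.21   2.45 -35.14] after turn [ 25.22   2.45 -35.14]
```

```bash
python3 -m inch '[[1,2.2,0,-3.1,0],[1,2.2,0,-3.1,0],[1,2.2,0,-3.1,0],[1,2.2,0,-3.1,0],[1,2.2,0,-3.1,0],[1,2.2,0,-3.1,0],[1,2.2,0,-3.1,0],[1,2.2,0,-3.1,0],[1,2.2,0,-3.1,0],[1,2.2,0,-3.1,0],[1,0,0,0,0],[1,0,0,0,0]]' 30; python3 go.py .651 -.123 .12 -.088
```

```text
t: 2.2
tool_pos: [0.6224, -0.0788, 0.2238]
tcp_rot: [-1.569, 0.072, -0.07]
contact_force: [-0.5, -0.4, -0.5]
width: 0.0937
t 2.20 pos [ 0.6224 -0.0788  0.2238] yaw -0.09 w 0.0937 F [-0.5 -0.4 -0.5] tilt y [-0.001  0.001 -1.   ]
turn -0.002 shift before turn [ 3.26 10.37 -4.15] after turn [ 3.25 10.37 -4.16]
```

```bash
python3 -m inch '[[1,1.1,2,-1.4,0],[1,1.1,2.5,-1.4,0],[1,1.05,2.5,-1.35,0],[1,0,2.5,0,0],[1,0,2.5,0,0],[1,0,1.6,0,0],[1,0,1.2,0,0],[1,0,1.2,0,0],[1,0,1.1,0,0],[1,0,1.1,0,0],[1,0,0,0,0],[1,0,0,0,0]]' 30; python3 go.py .651 -.123 .042 -.088
python3 - <<'E'
from h import *
for n in("scene","top"):
    s=ctrl.snapshot(n); p=s["pixels"][:,:,::-1]
    c=p[110:290,200:400] if n=="scene" else p[130:290,240:460]
    cv2.imwrite(f"pics/g1{n}.png",cv2.resize(c,None,fx=3.3,fy=3.3,interpolation=cv2.INTER_CUBIC))
E
```

```text
t: 3.2
tool_pos: [0.6508, -0.1212, 0.0422]
tcp_rot: [-1.569, 0.069, -0.068]
contact_force: [-0.4, -0.9, 0.7]
width: 0.094
t 3.20 pos [ 0.6508 -0.1212  0.0422] yaw -0.088 w 0.094 F [-0.4 -0.9  0.7] tilt y [-0.001  0.    -1.   ]
turn 0.0 shift before turn [ 0.04  0.02 -0.17] after turn [ 0.04  0.02 -0.17]
```

View pics/g1scene.png

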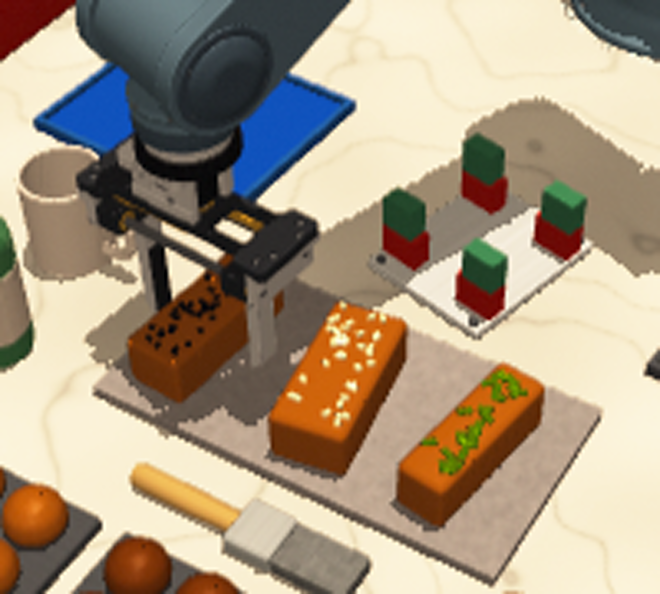

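View pics/g1top.png

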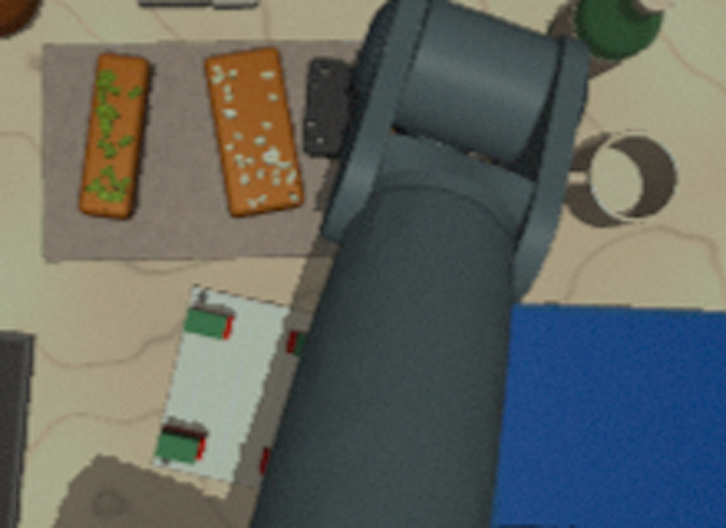

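The fingers straddle the poppy bar, clear of its neighbours. Closing.

```bash
python3 -m inch '[[0.7,0,0,-0.15,0],[0.5,0,0,0,0],[0.4,0,0,0,0],[0.3,0,0,0,0],[0.3,0,0,0,0],[0.3,0,0,0,0]]' 30; python3 go.py .651 -.123 .042 -.088
```

```text
t: 3.8
tool_pos: [0.6508, -0.1229, 0.0425]
tcp_rot: [-1.57, 0.069, -0.069]
contact_force: [-0.1, -0.3, 0.5]
width: 0.0576
t 3.80 pos [ 0.6508 -0.1229  0.0425] yaw -0.088 w 0.0576 F [-0.1 -0.3  0.5] tilt y [ 0. -0. -1.]
turn 0.0 shift before turn [ 0.02  0.05 -0.01] after turn [ 0.02  0.05 -0.01]
```

```bash
python3 -m inch '[[0,0,0,0,0],[0,0,0,0,0],[0,0,0,0,0],[0,0,0,0,0]]' 30; python3 go.py .651 -.123 .042 -.088
```

```text
t: 4.13
tool_pos: [0.6508, -0.1228, 0.0425]
tcp_rot: [-1.569, 0.069, -0.069]
contact_force: [0.8, 1.1, 0.9]
width: 0.0523
t 4.13 pos [ 0.6508 -0.1228  0.0425] yaw -0.088 w 0.0523 F [0.8 1.1 0.9] tilt y [-0.  0. -1.]
turn 0.0 shift before turn [ 0.03  0.05 -0.02] after turn [ 0.03  0.05 -0.02]
```

```bash
python3 -m inch '[[0,0,0,0,0],[0,0,0,0,0],[0,0,-0.5,0,0],[0,0,-1,0,0],[0,0,-1.5,0,0],[0,0,-2,0,0],[0,0,-2,0,0],[0,0,-2,0,0],[0,0,-2,0,0],[0,0,-1,0,0],[0,0,0,0,0]]' 30; python3 go.py .446 .009 .16 -.243
```

```text
t: 5.05
tool_pos: [0.6527, -0.1237, 0.167]
tcp_rot: [-1.572, 0.064, -0.074]
contact_force: [1.1, -0.4, -1.8]
width: 0.0518
t 5.05 pos [ 0.6527 -0.1237  0.167 ] yaw -0.088 w 0.0518 F [ 1.1 -0.4 -1.8] tilt y [ 0.007 -0.003 -1.   ]
turn 0.155 shift before turn [-21.76   0.53  11.41] after turn [-23.26   0.53   7.9 ]
```

```bash
python3 -m inch '[[0,-1.4,0,0.7,0],[0,-2.6,0,1.35,0],[0,-2.6,0,1.35,0],[0,-2.6,0,1.35,0],[0,-2.6,0,1.35,0],[0,-2.6,0,1.35,0],[0,-2.6,0,1.35,0],[0,-2.6,0,1.35,0],[0,-2.1,0,1.2,0],[0,0,0,0,0.08],[0,0,0,0,0.075],[0,0,0,0,0]]'; python3 go.py .446 .009 .16 -.243
cat > look.py <<'E'
import sys
from h import *
# crop scene view: name u0 u1 v0 v1
n,cam_,u0,u1,v0,v1,f=sys.argv[1:]
u0,u1,v0,v1=map(int,(u0,u1,v0,v1))
s=ctrl.snapshot(cam_); import pickle; pickle.dump(s,open("last_%s.pkl"%cam_,"wb"))
cv2.imwrite(f"pics/{n}.png",cv2.resize(s["pixels"][v0:v1,u0:u1,::-1],None,fx=float(f),fy=float(f),interpolation=cv2.INTER_CUBIC))
E
python3 look.py g2 scene 270 410 80 230 4
```

```text
t: 6.05
tool_pos: [0.4437, 0.0096, 0.1618]
tcp_rot: [-1.562, 0.192, -0.19]
contact_force: [-0.4, -0.2, -1.8]
width: 0.052
t 6.05 pos [0.4437 0.0096 0.1618] yaw -0.244 w 0.052 F [-0.4 -0.2 -1.8] tilt y [-0.001  0.    -1.   ]
turn -0.001 shift before turn [ 0.24  0.18 -0.  ] after turn [ 0.24  0.18 -0.  ]
```

View pics/g2.png

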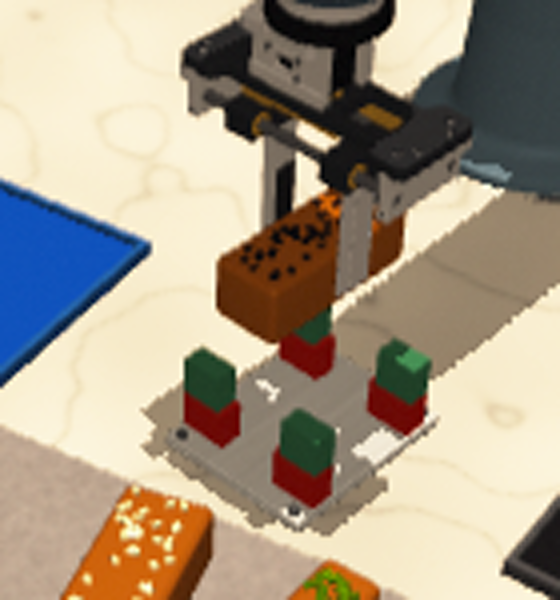

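```bash
cat > ov.py <<'E'
import sys,pickle
from h import *
# ov.py out u0 u1 v0 v1 f  W h : overlay gauge + held bar on last scene image
out,u0,u1,v0,v1,f,W,hh=sys.argv[1:]; u0,u1,v0,v1=map(int,(u0,u1,v0,v1)); f=float(f);W=float(W);hh=float(hh)
s=pickle.load(open("last_scene.pkl","rb"))
I=cv2.resize(s["pixels"][v0:v1,u0:u1,::-1],None,fx=f,fy=f,interpolation=cv2.INTER_CUBIC)
def dr(c,y,l,w,z,col):
    q=(w2px(s,box(c,y,l,w,z))+.5-[u0,v0])*f-.5
    cv2.polylines(I,[np.round(q*16).astype(int)],True,col,1,cv2.LINE_AA,4)
st=ctrl.sense(); M=R.from_rotvec(st["tcp_rot"]).as_matrix(); p=st["tool_pos"]; yaw=np.arctan2(-M[0,2],M[1,2])
for z in(p[2]-hh,p[2]-hh+.046): dr(p[:2],yaw,.13,W,z,(255,255,0))
G=np.array([.446,.009]);gy=-.243
dr(G,gy,.15,.124,.01,(255,0,255))
c,sn=np.cos(gy),np.sin(gy);Rm=np.array([[c,-sn],[sn,c]])
for a in(-.049,.049):
    for sg in(-1,1):
        dr(G+Rm@[a,sg*(.0285+.0305/2)],gy,.018,.0305,.07,(255,0,255))
cv2.imwrite(f"pics/{out}.png",I)
E
python3 ov.py g3 310 400 120 220 6 .052 .030
```

```text
(no output)
```

View pics/g3.png

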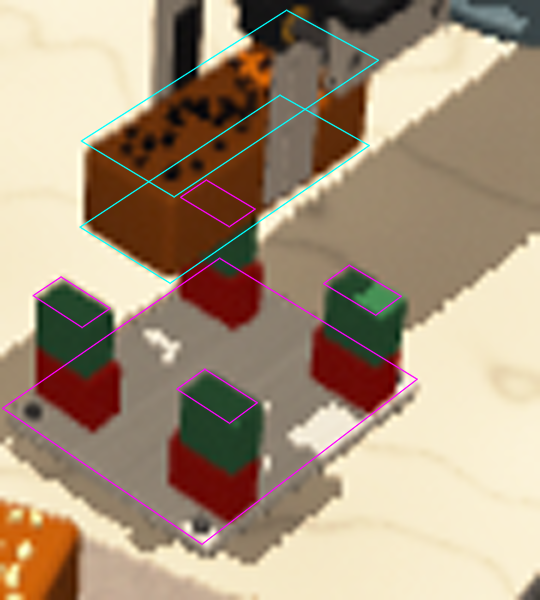

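Bar and gauge overlays both agree with the picture to about 1 mm, so I lower it carefully.

```bash
python3 -m inch '[[0,0.2,1,0,0],[0,0,1.5,0,0],[0,0,1.5,0,0],[0,0,1,0,0],[0,0,0.4,0,0],[0,0,0.4,0,0],[0,0,0.4,0,0],[0,0,0.3,0,0],[0,0,0,0,0]]'; python3 go.py .446 .009 .0705 -.243
```

```text
t: 6.85
tool_pos: [0.4465, 0.0087, 0.0972]
tcp_rot: [-1.562, 0.191, -0.19]
contact_force: [-0.6, 0.0, -1.3]
width: 0.0519
t 6.85 pos [0.4465 0.0087 0.0972] yaw -0.243 w 0.0519 F [-0.6  0.  -1.3] tilt y [-0.  0. -1.]
turn 0.0 shift before turn [-0.05  2.67  0.02] after turn [-0.05  2.67  0.02]
```

It entered the green jaws without load. I'll continue slowly to the stop.

```bash
python3 -m inch '[[0,0,0.4,0,0],[0,0,0.5,0,0],[0,0,0.5,0,0],[0,0,0.5,0,0],[0,0,0.3,0,0],[0,0,0.2,0,0],[0,0,0,0,0]]'; python3 go.py .446 .009 .0705 -.243
```

```text
t: 7.43
tool_pos: [0.4461, 0.0088, 0.0729]
tcp_rot: [-1.562, 0.191, -0.19]
contact_force: [-1.1, 0.3, -2.3]
width: 0.0516
t 7.43 pos [0.4461 0.0088 0.0729] yaw -0.243 w 0.0516 F [-1.1  0.3 -2.3] tilt y [-0.001  0.    -1.   ]
turn 0.0 shift before turn [-0.02  0.24  0.02] after turn [-0.02  0.24  0.02]
```

```bash
python3 -m inch '[[0,0,0.1,0,0],[0,0,0.1,0,0],[0,0,0.1,0,0],[0,0,0,0,0]]'; python3 go.py .446 .009 .0705 -.243
```

```text
t: 7.77
tool_pos: [0.4466, 0.0087, 0.0705]
tcp_rot: [-1.562, 0.19, -0.191]
contact_force: [-0.1, 0.1, -1.0]
width: 0.0517
t 7.77 pos [0.4466 0.0087 0.0705] yaw -0.243 w 0.0517 F [-0.1  0.1 -1. ] tilt y [ 0. -0. -1.]
turn 0.0 shift before turn [-0.07  0.    0.02] after turn [-0.07  0.    0.02]
```

```bash
python3 -m inch '[[0,0,0.1,0,0],[0,0,0.1,0,0],[0,0,0,0,0]]'; python3 go.py .446 .009 .0705 -.243;python3 look.py g4 scene 300 400 110 230 5
```

```text
t: 8.02
tool_pos: [0.4468, 0.0087, 0.0703]
tcp_rot: [-1.563, 0.191, -0.189]
contact_force: [-8.1, 1.2, 14.9]
width: 0.052
t 8.02 pos [0.4468 0.0087 0.0703] yaw -0.242 w 0.052 F [-8.1  1.2 14.9] tilt y [-0.001 -0.    -1.   ]
turn 0.001 shift before turn [-0.08 -0.02  0.01] after turn [-0.08 -0.02  0.01]
```

View pics/g4.png

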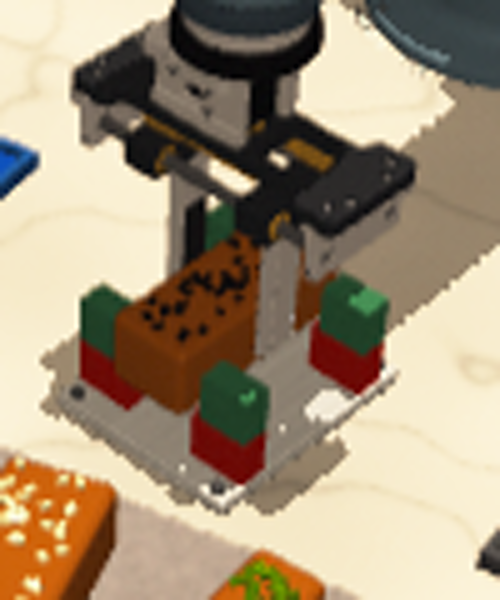

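The poppy bar rests on the red jaws: 15 N upward force, underside about 40 mm. It goes to the sale tray.

```bash
python3 -m inch '[[0,0,-0.5,0,0],[0,0,-1,0,0],[0,0,-1.5,0,0],[0,0,-1.5,0,0],[0,0,-1.5,0,0],[0,0,-1.5,0,0],[0,0,-1,0,-0.075],[0,0,0,0,-0.075],[0,0,0,0,0]]'; python3 go.py .413 .305 .12 -.09
```

```text
t: 8.82
tool_pos: [0.4471, 0.0086, 0.1548]
tcp_rot: [-1.57, 0.07, -0.074]
contact_force: [-0.7, -0.2, -2.9]
width: 0.0518
t 8.82 pos [0.4471 0.0086 0.1548] yaw -0.092 w 0.0518 F [-0.7 -0.2 -2.9] tilt y [ 0.002 -0.001 -1.   ]
turn -0.002 shift before turn [-6.12  3.46 29.21] after turn [-6.07  3.46 29.22]
```

```bash
python3 -m inch '[[0,-0.3,0,1.6,0],[0,-0.6,0,3,0],[0,-0.7,0,3,0],[0,-0.7,0,3.1,0],[0,-0.7,0,3.1,0],[0,-0.7,0,3.1,0],[0,-0.7,0.5,3.1,0],[0,-0.7,1,3.1,0],[0,-0.6,1,3.1,0],[0,-0.4,1,3,0],[0,0,1.5,0,0],[0,0,1.5,0,0]]'; python3 go.py .413 .305 .0365 -.09
```

```text
t: 9.82
tool_pos: [0.4124, 0.3067, 0.0879]
tcp_rot: [-1.569, 0.072, -0.072]
contact_force: [-0.3, -0.6, -1.2]
width: 0.0518
t 9.82 pos [0.4124 0.3067 0.0879] yaw -0.092 w 0.0518 F [-0.3 -0.6 -1.2] tilt y [ 0.  0. -1.]
turn -0.002 shift before turn [ 0.07  5.14 -0.16] after turn [ 0.07  5.14 -0.16]
```

```bash
python3 -m inch '[[0,0,1,0,0],[0,0,1,0,0],[0,0,0.8,0,0],[0,0,0.6,0,0],[0,0,0.5,0,0],[0,0,0.4,0,0],[0,0,0.4,0,0],[0,0,0.2,0,0],[0,0,0.2,0,0],[0,0,0.1,0,0],[0,0,0,0,0]]'; python3 go.py .413 .305 .0365 -.09
```

```text
t: 10.73
tool_pos: [0.413, 0.3052, 0.0366]
tcp_rot: [-1.569, 0.073, -0.073]
contact_force: [0.5, -0.5, -1.5]
width: 0.052
t 10.73 pos [0.413  0.3052 0.0366] yaw -0.093 w 0.052 F [ 0.5 -0.5 -1.5] tilt y [ 0.  0. -1.]
turn -0.003 shift before turn [-0.    0.01 -0.02] after turn [-0.    0.01 -0.02]
```

Just about at the floor. One more millimetre, then release.

```bash
python3 -m inch '[[0,0,0.1,0,0],[0,0,0,0,0],[0.65,0,0,0,0],[0.75,0,0,0,0],[0.75,0,0,0,0],[0.75,0,0,0,0],[0.75,0,-1,0,0],[0.75,0,-2,0,0],[1,0,-3,0,0],[1,0,-3,0,0],[1,0,-2.5,0,0]]'; python3 go.py .653 0 .15 .14; python3 look.py g5 scene 360 520 120 290 3.4;python3 look.py g5t top 150 300 130 310 3.3
```

```text
t: 11.65
tool_pos: [0.4132, 0.3053, 0.1532]
tcp_rot: [-1.569, 0.072, -0.074]
contact_force: [1.2, 0.1, 0.1]
width: 0.0869
t 11.65 pos [0.4132 0.3053 0.1532] yaw -0.093 w 0.0869 F [1.2 0.1 0.1] tilt y [ 0.002  0.001 -1.   ]
turn -0.233 shift before turn [ 26.71   0.34 -28.18] after turn [ 19.49   0.34 -33.58]
```

View pics/g5.png

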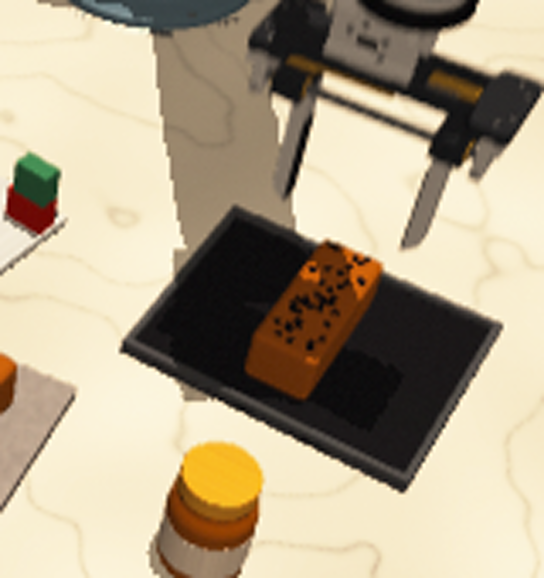

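The poppy bar lies flat and centred in the sale tray. Next is the sesame bar.

```bash
python3 -m inch '[[1,0,0,0,-0.117],[1,0,0,0,-0.116],[1,1,0,-1.6,0],[1,1.85,0,-3.2,0],[1,1.85,0,-3.2,0],[1,1.85,0,-3.2,0],[1,1.85,0,-3.2,0],[1,1.85,0,-3.2,0],[1,1.85,0,-3.2,0],[1,1.85,0,-3.2,0],[1,1.85,0,-3.2,0],[1,1.85,0,-3.2,0]]'; python3 go.py .653 0 .042 .14
```

```text
t: 12.75
tool_pos: [0.6303, 0.0272, 0.1493]
tcp_rot: [-1.568, -0.108, 0.111]
contact_force: [-0.4, 1.1, 1.1]
width: 0.0938
t 12.75 pos [0.6303 0.0272 0.1493] yaw 0.14 w 0.0938 F [-0.4  1.1  1.1] tilt y [-0.002  0.    -1.   ]
turn -0.0 shift before turn [ 1.89 10.72 -3.02] after turn [ 1.89 10.72 -3.02]
```

```bash
python3 -m inch '[[1,0.95,1,-1.6,0],[1,0.9,1.5,-1.5,0],[1,0,1.5,0,0],[1,0,1.2,0,0],[1,0,1.2,0,0],[1,0,1.2,0,0],[1,0,1.2,0,0],[1,0,1.1,0,0],[1,0,1,0,0],[1,0,0,0,0]]'; python3 go.py .653 0 .042 .14; python3 look.py g6 scene 200 400 130 290 3.6
```

```text
t: 13.58
tool_pos: [0.651, 0.0013, 0.0388]
tcp_rot: [-1.567, -0.107, 0.114]
contact_force: [-0.5, -0.1, -0.5]
width: 0.0941
t 13.58 pos [0.651  0.0013 0.0388] yaw 0.141 w 0.0941 F [-0.5 -0.1 -0.5] tilt y [-0.004  0.001 -1.   ]
turn 0.001 shift before turn [ 0.18 -0.32 -0.15] after turn [ 0.18 -0.32 -0.15]
```

View pics/g6.png

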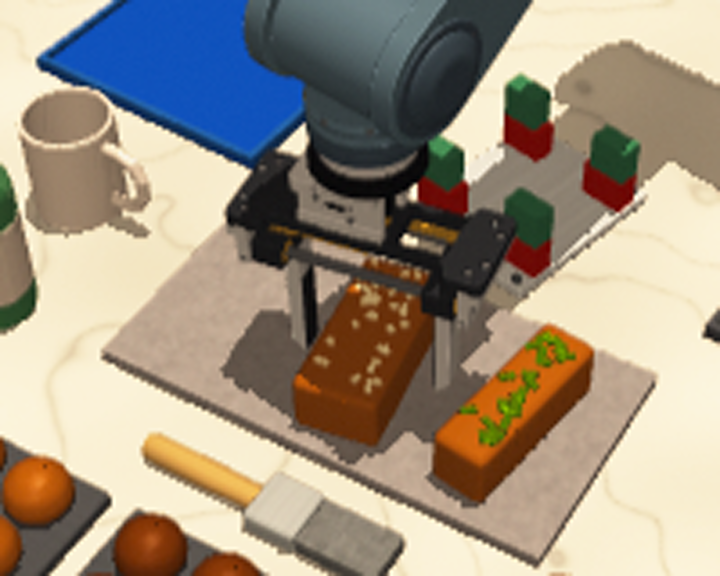

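Both fingers straddle the sesame bar. I raise 3 mm and close.

```bash
python3 -m inch '[[0.85,0.15,-0.3,-0.1,0],[0.7,0,0,0,0],[0.6,0,0,0,0],[0.4,0,0,0,0],[0.2,0,0,0,0],[0,0,0,0,0],[0,0,0,0,0],[0,0,0,0,0],[0,0,0,0,0]]' 30; python3 go.py .653 0 .042 .14
```

```text
t: 14.38
tool_pos: [0.6546, 0.0001, 0.0449]
tcp_rot: [-1.568, -0.111, 0.11]
contact_force: [-1.0, 1.5, 3.9]
width: 0.0618
t 14.38 pos [6.546e-01 1.000e-04 4.490e-02] yaw 0.14 w 0.0618 F [-1.   1.5  3.9] tilt y [ 0.001  0.    -1.   ]
turn 0.0 shift before turn [-0.16  0.29  0.02] after turn [-0.16  0.29  0.02]
```

```bash
python3 -m inch '[[0,0,0,0,0],[0,0,-0.5,0,0],[0,0,-1,0,0],[0,0,-1.5,0,0],[0,0,-2,0,0],[0,0,-2,0,0],[0,0,-2,0,0],[0,0,-2,0,0],[0,0,-1,0,0],[0,0,0,0,0]]' 30; python3 go.py .446 .009 .16 -.243
```

```text
t: 15.22
tool_pos: [0.6563, -0.0006, 0.1686]
tcp_rot: [-1.57, -0.115, 0.105]
contact_force: [0.4, -0.2, -0.9]
width: 0.0616
t 15.22 pos [ 6.563e-01 -6.000e-04  1.686e-01] yaw 0.14 w 0.0616 F [ 0.4 -0.2 -0.9] tilt y [ 0.007 -0.001 -1.   ]
turn 0.383 shift before turn [-20.69   0.73   3.89] after turn [-20.64   0.73  -4.13]
```

```bash
python3 -m inch '[[0,-1.4,0,0.3,0],[0,-2.7,0,0.5,0],[0,-2.7,0,0.5,0],[0,-2.7,0,0.5,0],[0,-2.7,0,0.5,0],[0,-2.7,0,0.5,0],[0,-2.7,0,0.5,0],[0,-2.7,0,0.5,0],[0,0,0,0,0.1],[0,0,0,0,0.1],[0,0,0,0,0.1],[0,0,0,0,0.083]]'; python3 go.py .446 .009 .103 -.243
```

```text
t: 16.22
tool_pos: [0.4471, 0.0092, 0.1635]
tcp_rot: [-1.562, 0.196, -0.193]
contact_force: [0.2, -0.0, -0.7]
width: 0.0619
t 16.22 pos [0.4471 0.0092 0.1635] yaw -0.248 w 0.0619 F [ 0.2 -0.  -0.7] tilt y [-0.002  0.    -1.   ]
turn -0.005 shift before turn [-0.09  6.05 -0.05] after turn [-0.09  6.05 -0.05]
```

```bash
python3 -m inch '[[0,0,1,0,0],[0,0,1.4,0,0],[0,0,1.2,0,0],[0,0,0.8,0,0],[0,0,0.5,0,0],[0,0,0.3,0,0],[0,0,0.3,0,0],[0,0,0.2,0,0],[0,0,0,0,0]]'; python3 go.py .446 .009 .103 -.243; python3 look.py g7 scene 300 400 90 220 4.6
```

```text
t: 16.97
tool_pos: [0.4481, 0.0091, 0.1074]
tcp_rot: [-1.562, 0.19, -0.19]
contact_force: [0.4, -0.1, -2.2]
width: 0.0618
t 16.97 pos [0.4481 0.0091 0.1074] yaw -0.243 w 0.0618 F [ 0.4 -0.1 -2.2] tilt y [ 0. -0. -1.]
turn 0.0 shift before turn [-0.2   0.44 -0.06] after turn [-0.2   0.44 -0.06]
```

View pics/g7.png

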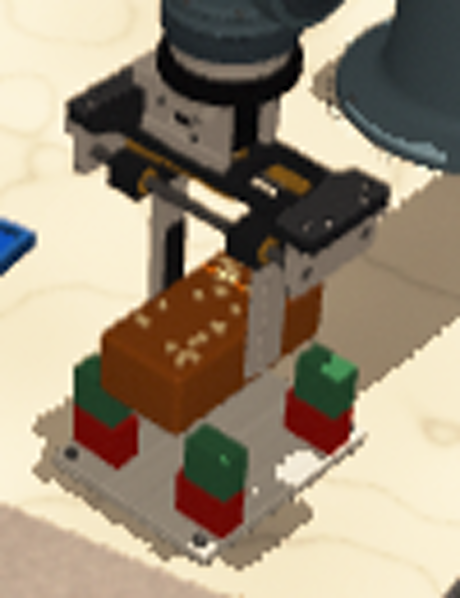

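The sesame bar hovers centred just above the green jaws, so I creep down.

```bash
python3 -m inch '[[0,-0.15,0.2,0,0],[0,0,0.1,0,0],[0,0,0.1,0,0],[0,0,0.1,0,0],[0,0,0.1,0,0],[0,0,0,0,0]]'; python3 go.py .446 .009 .103 -.243
```

```text
t: 17.52
tool_pos: [0.4467, 0.0095, 0.1029]
tcp_rot: [-1.562, 0.191, -0.19]
contact_force: [-6.5, 1.2, 9.9]
width: 0.0619
t 17.52 pos [0.4467 0.0095 0.1029] yaw -0.243 w 0.0619 F [-6.5  1.2  9.9] tilt y [-0.001  0.    -1.   ]
turn 0.0 shift before turn [-0.06 -0.01 -0.07] after turn [-0.06 -0.01 -0.07]
```

```bash
python3 - <<'E'
from h import *
import pickle
s=pickle.load(open("top0.pkl","rb")); s2=pickle.load(open("scene0.pkl","rb"))
print(px2w(s2,[(160,155),(245,92),(106,132)],0).round(3))
print(px2w(s2,[(245,78)],.05).round(3), px2w(s,[(507,184),(513,342)],.08).round(3))
E
python3 -m inch '[[0,0,-0.5,0,0],[0,0,-1,0,0],[0,0,-1.5,0,0],[0,0,-1.5,0,0],[0,0,-1.5,0,-0.09],[0,0,0,0,-0.09],[0,0,0,0,0]]'; python3 go.py .410 -.356 .12 -.063
```

```text
[[ 0.603 -0.535  0.   ]
 [ 0.19  -0.528  0.   ]
 [ 0.605 -0.763  0.   ]]
[[ 0.18  -0.528  0.05 ]] [[ 0.605 -0.489  0.08 ]
 [ 0.206 -0.486  0.08 ]]
t: 18.1
tool_pos: [0.4475, 0.0093, 0.1632]
tcp_rot: [-1.571, 0.046, -0.051]
contact_force: [0.4, -0.1, -2.4]
width: 0.0618
t 18.10 pos [0.4475 0.0093 0.1632] yaw -0.061 w 0.0618 F [ 0.4 -0.1 -2.4] tilt y [ 0.003 -0.001 -1.   ]
turn 0.002 shift before turn [ -1.52   4.33 -36.69] after turn [ -1.46   4.33 -36.69]
```

```bash
python3 -m inch '[[0,-0.1,0,-1.6,0],[0,-0.1,0,-3.2,0],[0,-0.15,0,-3.5,0],[0,-0.15,0,-3.5,0],[0,-0.15,0,-3.5,0],[0,-0.15,0,-3.5,0],[0,-0.15,0,-3.5,0],[0,-0.15,0,-3.5,0],[0,-0.15,0,-3.5,0],[0,-0.15,1,-3.5,0],[0,-0.12,1,-3.4,0],[0,0,1,0,0]]'; python3 go.py .410 -.356 .039 -.063
```

```text
t: 19.1
tool_pos: [0.408, -0.3562, 0.1316]
tcp_rot: [-1.573, 0.054, -0.056]
contact_force: [0.2, 0.2, -1.7]
width: 0.0619
t 19.10 pos [ 0.408  -0.3562  0.1316] yaw -0.07 w 0.0619 F [ 0.2  0.2 -1.7] tilt y [ 0.001 -0.003 -1.   ]
turn -0.007 shift before turn [0.19 9.26 0.07] after turn [0.19 9.26 0.06]
```

```bash
python3 -m inch '[[0,0.2,1.5,0,0],[0,0,1.5,0,0],[0,0,1.5,0,0],[0,0,1.2,0,0],[0,0,0.8,0,0],[0,0,0.6,0,0],[0,0,0.5,0,0],[0,0,0.4,0,0],[0,0,0.4,0,0],[0,0,0.3,0,0],[0,0,0.2,0,0],[0,0,0,0,0]]'; python3 go.py .410 -.356 .039 -.063; python3 look.py g8 scene 190 330 80 200 5
```

```text
t: 20.1
tool_pos: [0.4106, -0.3509, 0.0422]
tcp_rot: [-1.57, 0.05, -0.049]
contact_force: [-0.3, -0.1, -1.7]
width: 0.0619
t 20.10 pos [ 0.4106 -0.3509  0.0422] yaw -0.063 w 0.0619 F [-0.3 -0.1 -1.7] tilt y [-0.  0. -1.]
turn 0.0 shift before turn [-0.03  0.32 -0.51] after turn [-0.03  0.32 -0.51]
```

View pics/g8.png

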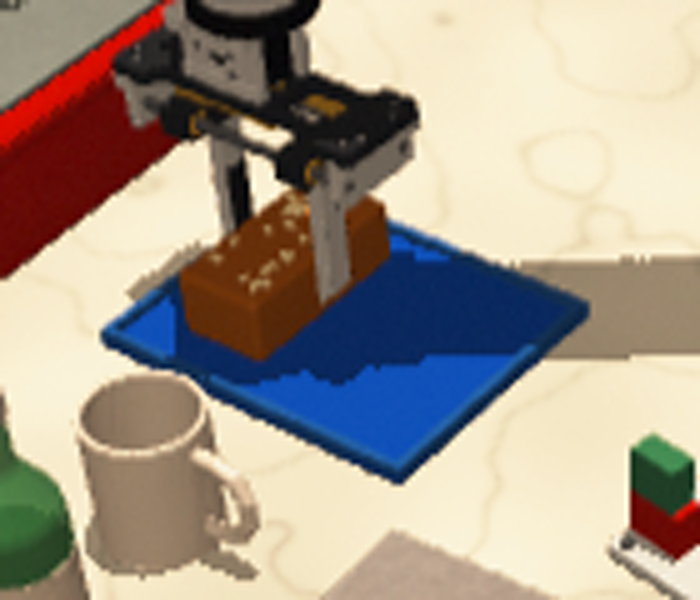

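The sesame bar is 3 mm above the blue tray floor, well inside the rim. I shift it 5 mm outward, set it down and release.

```bash
python3 -m inch '[[0,0,0,-0.25,0],[0,0,0.1,-0.2,0],[0,0,0.1,0,0],[0,0,0.1,0,0],[0,0,0.1,0,0],[0,0,0,0,0]]'; python3 go.py .410 -.356 .039 -.063
```

```text
t: 20.65
tool_pos: [0.4105, -0.3557, 0.039]
tcp_rot: [-1.57, 0.049, -0.049]
contact_force: [-1.2, 0.2, 3.4]
width: 0.0615
t 20.65 pos [ 0.4105 -0.3557  0.039 ] yaw -0.063 w 0.0615 F [-1.2  0.2  3.4] tilt y [-0. -0. -1.]
turn 0.0 shift before turn [-0.04 -0.   -0.03] after turn [-0.04 -0.   -0.03]
```

```bash
python3 -m inch '[[0.8,0,0,0,0],[0.8,0,0,0,0],[0.8,0,0,0,0],[0.8,0,0,0,0],[0.8,0,-1,0,0],[0.8,0,-2,0,0],[0.8,0,-3,0,0],[0.9,0,-3,0,0],[0.9,0,-3,0,0],[0.9,0,0,0,0]]'; python3 go.py .6523 .1095 .15 -.129; python3 look.py g9 scene 190 330 80 200 5
```

```text
t: 21.48
tool_pos: [0.413, -0.3587, 0.1661]
tcp_rot: [-1.58, 0.043, -0.055]
contact_force: [0.2, -1.1, 0.3]
width: 0.0843
t 21.48 pos [ 0.413  -0.3587  0.1661] yaw -0.063 w 0.0843 F [ 0.2 -1.1  0.3] tilt y [ 0.008 -0.01  -1.   ]
turn 0.066 shift before turn [20.95  1.32 48.23] after turn [17.7   1.32 49.52]
```

View pics/g9.png

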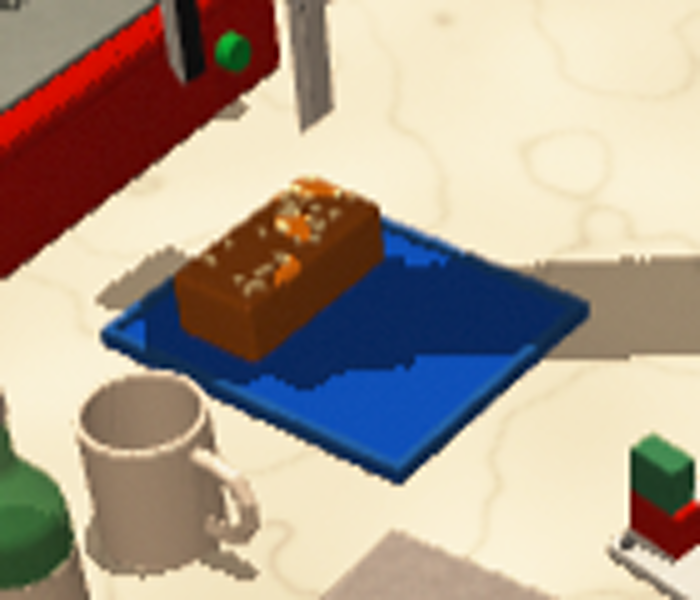

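The sesame bar lies flat in the return tray. Now the pumpkin bar.

```bash
python3 -m inch '[[0.9,0,0,0,0.066],[0.9,0.6,0,1.7,0],[0.9,1.1,0,3.2,0],[0.9,1.25,0,3.6,0],[0.9,1.3,0,3.6,0],[0.9,1.3,0,3.6,0],[0.9,1.3,0,3.6,0],[0.9,1.3,0,3.6,0],[0.9,1.3,0,3.6,0],[0.9,1.3,0,3.6,0],[0.9,1.3,0,3.6,0],[0.9,1.3,0,3.6,0]]'; python3 -m inch '[[0.9,1.3,0,3.6,0],[0.9,1.25,0,3.5,0],[0.9,0.9,0.5,2.5,0],[0.9,0.6,1.5,1.6,0],[0.9,0,1.5,0,0],[0.9,0,1.5,0,0],[0.9,0,0,0,0],[0.9,0,0,0,0]]';  python3 go.py .6523 .1095 .042 -.129
```

```text
t: 22.53
tool_pos: [0.5904, -0.0006, 0.1572]
tcp_rot: [-1.568, 0.103, -0.099]
contact_force: [0.8, -0.2, 0.1]
width: 0.0849
t: 23.2
tool_pos: [0.6436, 0.1021, 0.1063]
tcp_rot: [-1.569, 0.105, -0.099]
contact_force: [-0.6, -0.4, 0.9]
width: 0.0848
t 23.20 pos [0.6436 0.1021 0.1063] yaw -0.13 w 0.0848 F [-0.6 -0.4  0.9] tilt y [-0.004 -0.    -1.   ]
turn -0.001 shift before turn [0.8  6.43 0.85] after turn [0.8  6.43 0.85]
```

```bash
python3 -m inch '[[0.9,0.8,1,0.85,0],[0.9,0,1.2,0,0],[0.9,0,1.2,0,0],[0.9,0,1.2,0,0],[0.9,0,1.1,0,0],[0.9,0,0.6,0,0],[0.9,0,0,0,0],[0.9,0,0,0,0]]';  python3 go.py .6523 .1095 .042 -.129; python3 look.py g10 scene 200 400 130 290 3.6
```

```text
t: 23.87
tool_pos: [0.654, 0.1105, 0.045]
tcp_rot: [-1.568, 0.102, -0.101]
contact_force: [0.1, -0.1, 0.2]
width: 0.0845
t 23.87 pos [0.654  0.1105 0.045 ] yaw -0.129 w 0.0845 F [ 0.1 -0.1  0.2] tilt y [-0.001 -0.    -1.   ]
turn 0.0 shift before turn [-0.16  0.3  -0.12] after turn [-0.16  0.3  -0.12]
```

View pics/g10.png

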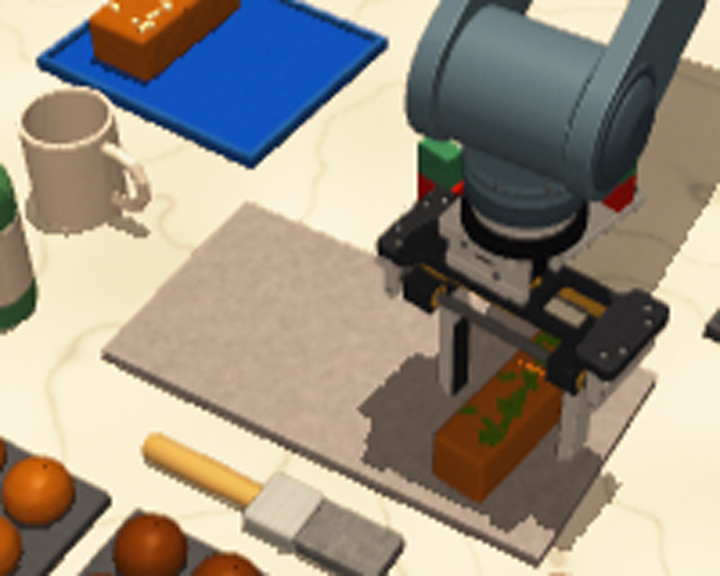

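The pumpkin bar is between the fingers. Closing.

```bash
python3 -m inch '[[0.7,-0.15,0.1,-0.1,0],[0.6,0,0,0,0],[0.5,0,0,0,0],[0.3,0,0,0,0],[0.2,0,0,0,0],[0.1,0,0,0,0],[0,0,0,0,0],[0,0,0,0,0],[0,0,0,0,0],[0,0,0,0,0],[0,0,0,0,0],[0,0,0,0,0]]' 30; python3 go.py .6523 .1095 .042 -.129
```

```text
t: 24.92
tool_pos: [0.6528, 0.11, 0.0446]
tcp_rot: [-1.568, 0.101, -0.101]
contact_force: [0.6, 3.7, 1.4]
width: 0.042
t 24.92 pos [0.6528 0.11   0.0446] yaw -0.129 w 0.042 F [0.6 3.7 1.4] tilt y [ 0.  0. -1.]
turn 0.0 shift before turn [-0.04  0.26 -0.06] after turn [-0.04  0.26 -0.06]
```

```bash
python3 -m inch '[[0,0,0,0,0],[0,0,-0.5,0,0],[0,0,-1,0,0],[0,0,-1.5,0,0],[0,0,-2,0,0],[0,0,-2,0,0],[0,0,-2,0,0],[0,0,-2,0,0],[0,0,-1,0,0],[0,0,0,0,0]]' 30; python3 go.py .446 .009 .16 -.243
```

```text
t: 25.75
tool_pos: [0.6547, 0.1096, 0.1689]
tcp_rot: [-1.568, 0.096, -0.107]
contact_force: [-0.2, 0.0, -2.4]
width: 0.0419
t 25.75 pos [0.6547 0.1096 0.1689] yaw -0.129 w 0.0419 F [-0.2  0.  -2.4] tilt y [ 0.007 -0.    -1.   ]
turn 0.114 shift before turn [-19.41   0.75 -12.66] after turn [-17.84   0.75 -14.79]
```

```bash
python3 -m inch '[[0,-1.3,0,-0.8,0],[0,-2.6,0,-1.7,0],[0,-2.6,0,-1.7,0],[0,-2.6,0,-1.7,0],[0,-2.6,0,-1.7,0],[0,-2.6,0,-1.7,0],[0,-2.6,0,-1.7,0],[0,-2.4,0,-1.6,0],[0,0,0,0,0.06],[0,0,0,0,0.054],[0,0,0,0,0],[0,0,0,0,0]]'; python3 go.py .446 .009 .073 -.243;python3 look.py g11 scene 300 400 90 220 4.6;python3 ov.py g12 310 400 110 220 5.4 .042 .0326
```

```text
t: 26.75
tool_pos: [0.4446, 0.0096, 0.1639]
tcp_rot: [-1.562, 0.19, -0.189]
contact_force: [0.1, -0.9, -2.1]
width: 0.0415
t 26.75 pos [0.4446 0.0096 0.1639] yaw -0.242 w 0.0415 F [ 0.1 -0.9 -2.1] tilt y [-0.001  0.    -1.   ]
turn 0.001 shift before turn [ 0.16  9.09 -0.02] after turn [ 0.16  9.09 -0.02]
```

View pics/g12.png

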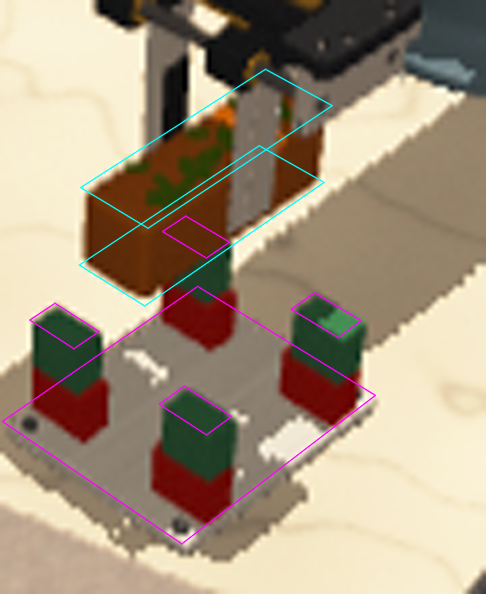

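The pumpkin bar is aligned with the slot, its overlay offset matching the gauge's. Lowering it.

```bash
python3 -m inch '[[0,0.15,1,0,0],[0,0,1.5,0,0],[0,0,1.5,0,0],[0,0,1,0,0],[0,0,0.5,0,0],[0,0,0.5,0,0],[0,0,0.5,0,0],[0,0,0.5,0,0],[0,0,0.5,0,0],[0,0,0.4,0,0],[0,0,0,0,0]]'; python3 go.py .446 .009 .0726 -.243
```

```text
t: 27.72
tool_pos: [0.4461, 0.0093, 0.0847]
tcp_rot: [-1.562, 0.192, -0.19]
contact_force: [-0.1, -0.2, -3.2]
width: 0.0419
t 27.72 pos [0.4461 0.0093 0.0847] yaw -0.243 w 0.0419 F [-0.1 -0.2 -3.2] tilt y [-0.001  0.    -1.   ]
turn 0.0 shift before turn [ 0.    1.21 -0.03] after turn [ 0.    1.21 -0.03]
```

```bash
python3 -m inch '[[0,0,0.4,0,0],[0,0,0.4,0,0],[0,0,0.3,0,0],[0,0,0.2,0,0],[0,0,0.2,0,0],[0,0,0.2,0,0],[0,0,0,0,0]]'; python3 go.py .446 .009 .0426 -.243
```

```text
t: 28.3
tool_pos: [0.4463, 0.0093, 0.0681]
tcp_rot: [-1.562, 0.191, -0.19]
contact_force: [-0.0, -0.3, -2.1]
width: 0.0418
t 28.30 pos [0.4463 0.0093 0.0681] yaw -0.243 w 0.0418 F [-0.  -0.3 -2.1] tilt y [-0.001  0.    -1.   ]
turn 0.0 shift before turn [-0.02  2.55 -0.04] after turn [-0.02  2.55 -0.04]
```

It has passed the red tops freely, so I continue to the base.

```bash
python3 -m inch '[[0,0,0.4,0,0],[0,0,0.4,0,0],[0,0,0.4,0,0],[0,0,0.4,0,0],[0,0,0.4,0,0],[0,0,0.2,0,0],[0,0,0.1,0,0],[0,0,0.1,0,0],[0,0,0.1,0,0],[0,0,0.1,0,0],[0,0,0,0,0]]'; python3 go.py .446 .009 .0426 -.243
```

```text
t: 29.22
tool_pos: [0.4468, 0.0092, 0.0426]
tcp_rot: [-1.562, 0.19, -0.191]
contact_force: [-0.1, 0.0, -2.7]
width: 0.0422
t 29.22 pos [0.4468 0.0092 0.0426] yaw -0.243 w 0.0422 F [-0.1  0.  -2.7] tilt y [ 0. -0. -1.]
turn 0.0 shift before turn [-0.07  0.   -0.04] after turn [-0.07  0.   -0.04]
```

```bash
python3 -m inch '[[0,0,0.1,0,0],[0,0,0.1,0,0],[0,0,0,0,0]]'; python3 go.py .446 .009 .0426 -.243;python3 look.py g13 scene 300 400 110 230 5
```

```text
t: 29.47
tool_pos: [0.4468, 0.0092, 0.0425]
tcp_rot: [-1.563, 0.192, -0.189]
contact_force: [-9.5, 1.5, 18.5]
width: 0.0417
t 29.47 pos [0.4468 0.0092 0.0425] yaw -0.243 w 0.0417 F [-9.5  1.5 18.5] tilt y [-0.002  0.    -1.   ]
turn 0.0 shift before turn [-0.08 -0.01 -0.04] after turn [-0.08 -0.01 -0.04]
```

View pics/g13.png

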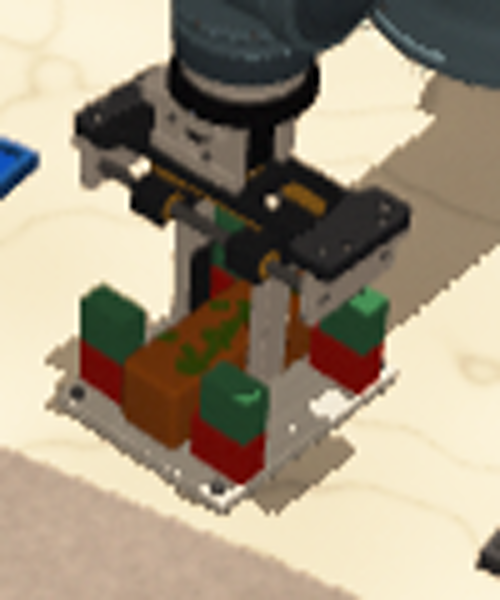

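The pumpkin bar is on the base (18 N upward force, underside 10 mm): too thin, so it goes to the return tray.

```bash
python3 -m inch '[[0,0,-0.4,0,0],[0,0,-1,0,0],[0,0,-1.5,0,0],[0,0,-1.5,0,0],[0,0,-1.5,0,0],[0,0,-1.5,0,0],[0,0,-1.5,0,0],[0,0,-1.5,0,0],[0,0,-1.2,0,0],[0,0,-0.5,0,-0.09],[0,0,0,0,-0.09],[0,0,0,0,0]]'; python3 go.py .416 -.253 .12 -.063
```

```text
t: 30.52
tool_pos: [0.4468, 0.0092, 0.1623]
tcp_rot: [-1.571, 0.047, -0.049]
contact_force: [0.1, -0.1, -2.0]
width: 0.042
t 30.52 pos [0.4468 0.0092 0.1623] yaw -0.061 w 0.042 F [ 0.1 -0.1 -2. ] tilt y [ 0.001 -0.    -1.   ]
turn 0.002 shift before turn [ -1.47   4.24 -26.36] after turn [ -1.43   4.24 -26.36]
```

```bash
python3 -m inch '[[0,-0.1,0,-1.5,0],[0,-0.2,0,-3,0],[0,-0.2,0,-3.4,0],[0,-0.2,0,-3.4,0],[0,-0.2,0,-3.4,0],[0,-0.2,0,-3.4,0],[0,-0.2,0,-3.4,0],[0,-0.1,0.5,-2.8,0],[0,-0.05,1,-2,0],[0,0,1.2,0,0],[0,0,1.5,0,0],[0,0,0,0,0]]'; python3 go.py .416 -.253 .0386 -.063
```

```text
t: 31.52
tool_pos: [0.4136, -0.2511, 0.1165]
tcp_rot: [-1.566, 0.055, -0.048]
contact_force: [-0.1, 0.6, -3.6]
width: 0.0422
t 31.52 pos [ 0.4136 -0.2511  0.1165] yaw -0.066 w 0.0422 F [-0.1  0.6 -3.6] tilt y [-0.004  0.004 -1.   ]
turn -0.003 shift before turn [ 0.28  7.79 -0.21] after turn [ 0.28  7.79 -0.21]
```

```bash
python3 -m inch '[[0,0.2,1,-0.2,0],[0,0,1.3,0,0],[0,0,1.2,0,0],[0,0,1,0,0],[0,0,0.8,0,0],[0,0,0.6,0,0],[0,0,0.4,0,0],[0,0,0.4,0,0],[0,0,0.3,0,0],[0,0,0.2,0,0],[0,0,0,0,0]]'; python3 go.py .416 -.253 .0386 -.063
```

```text
t: 32.43
tool_pos: [0.4174, -0.2544, 0.0473]
tcp_rot: [-1.57, 0.049, -0.049]
contact_force: [-0.4, -0.3, -1.7]
width: 0.0419
t 32.43 pos [ 0.4174 -0.2544  0.0473] yaw -0.063 w 0.0419 F [-0.4 -0.3 -1.7] tilt y [-0.  0. -1.]
turn 0.0 shift before turn [-0.15  0.87  0.13] after turn [-0.15  0.87  0.13]
```

```bash
python3 -m inch '[[0,-0.1,0.3,0.1,0],[0,0,0.2,0,0],[0,0,0.1,0,0],[0,0,0.1,0,0],[0,0,0.1,0,0],[0,0,0.1,0,0],[0,0,0,0,0]]'; python3 go.py .416 -.253 .0386 -.063; python3 look.py g14 scene 190 330 80 200 5
```

```text
t: 33.02
tool_pos: [0.4166, -0.2535, 0.0386]
tcp_rot: [-1.57, 0.049, -0.049]
contact_force: [0.2, -0.4, -2.8]
width: 0.0417
t 33.02 pos [ 0.4166 -0.2535  0.0386] yaw -0.063 w 0.0417 F [ 0.2 -0.4 -2.8] tilt y [ 0. -0. -1.]
turn 0.0 shift before turn [-0.07 -0.    0.05] after turn [-0.07 -0.    0.05]
```

View pics/g14.png

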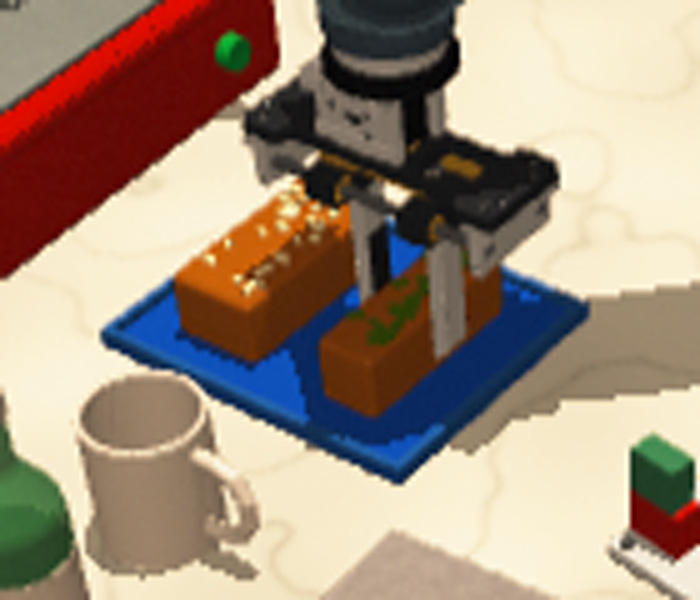

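The pumpkin bar is at the tray floor, beside the sesame bar and inside the rim. I press one more millimetre, then open partway.

```bash
python3 -m inch '[[0,0,0.1,0,0],[0,0,0,0,0],[0.6,0,0,0,0],[0.6,0,0,0,0],[0.6,0,0,0,0],[0.6,0,-0.5,0,0],[0.6,0,-1,0,0],[0.6,0,-2,0,0],[0.6,0,-3,0,0],[0.6,0,-3,0,0],[0.6,0,-3,0,0],[0.6,0,-2,0,0]]'; python3 -m inch '[[0.6,0,0,3,0],[0.6,0,0,3.5,0],[0.6,0,0,3.5,0],[0.6,0,0,3.5,0],[0.6,0,0,3.5,0],[0.6,0,0,2,0],[0.6,0,0,0,0],[0.6,0,0,0,0],[0.6,0,0,0,0],[0.6,0,0,0,0]]'; python3 look.py g15 scene 80 520 70 330 1.8; python3 look.py g16 top 150 520 90 310 2.1
```

```text
t: 34.07
tool_pos: [0.4174, -0.2542, 0.1867]
tcp_rot: [-1.574, 0.046, -0.052]
contact_force: [0.2, 0.2, -0.1]
width: 0.0565
t: 34.9
tool_pos: [0.4286, -0.0648, 0.1828]
tcp_rot: [-1.571, 0.05, -0.051]
contact_force: [0.5, 0.7, -0.4]
width: 0.0564
```

View pics/g15.png

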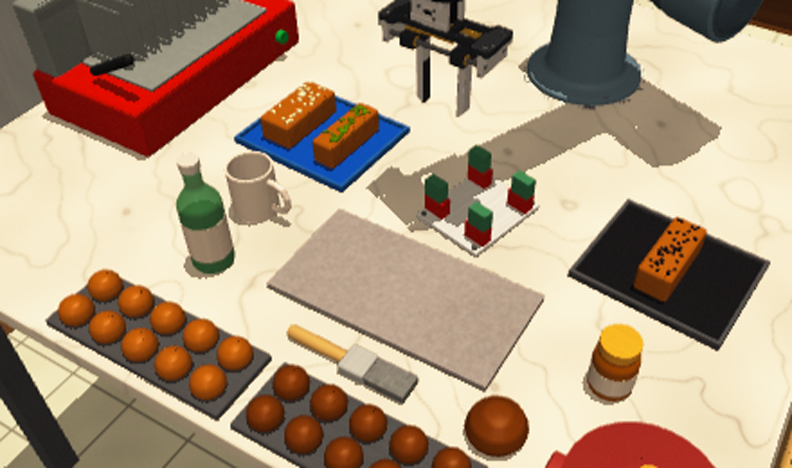

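View pics/g16.png

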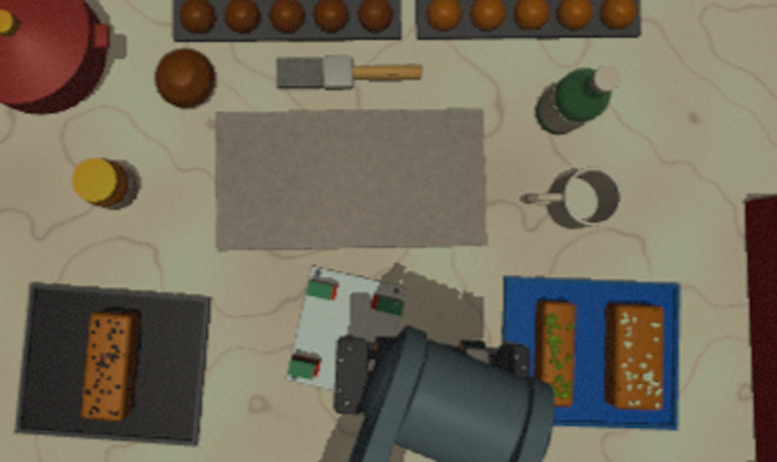

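All three bars lie flat inside their trays, poppy in black at (108,365) and pumpkin and sesame in blue at (556,352) and (635,356). The arm is clear, and the bystanders are where they were in the first pictures.

```bash
python3 - <<'E'
from rig import ctrl
s=ctrl.sense();print(s["t"],s["joint_velocities"].round(3),s["contact_force"].round(1))
print(ctrl.sign_off())
E
```

```text
35.0 [ 0.004  0.003  0.001  0.001 -0.     0.002] [-0.1  0.9  0.1]
the job is handed in; nothing more can be done
None
```

All three bars were checked in order and put in their trays, and the job was handed in at t = 35.0 s.

| Bar | Where the gauge stopped it | Upward force | Verdict | Tray |
|---|---|---|---|---|
| Poppy | On the red jaws, underside about 40 mm | 15 N | Right | Black sale tray |
| Sesame | On top of the green jaws, underside about 70 mm | 10 N | Too wide | Blue return tray |
| Pumpkin | Sank to the base, underside about 10 mm | 18 N | Too thin | Blue return tray |

I set the grip to 30 N throughout. In the final pictures from both cameras, each bar lies flat inside its tray, the other things look undisturbed (judged by eye) and the arm is clear and at rest. Picture and robot positions agreed to within a few millimetres. None of my checks failed, and signing off reports no verdict.

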